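# Set the portion guide to its mark, taking up the play

## Robot

A 6-joint arm with a two-finger parallel gripper is mounted at the origin on a cart in front of the work surface, level with it; the furniture and walls round the work are solid. World frame = base frame: x ahead of the robot, y to its left, z up, the work surface at z = 0. Lengths are in m, angles in degrees, forces in N, time in s.
With the tool pointing down it reaches from about 0.275 to 0.75 m from the base axis. Payload 10.2 kg.
Tool frame: the origin (TCP) lies between the finger pads; the fingertips stand 14 mm ahead of it and the grasp point (between the pads) lies 5 mm behind it (env.tips_ahead is the distance from the TCP to the fingertips, in m); z points along the fingers, y is the line along which they close (so a half turn about z gives the same grasp; the last joint's range is limited). The gripper opens to 85 mm and grips with 20 to 120 N. Pads are 22 mm wide; open, the fingers measure 114 mm over their backs; the gripper's body (76 mm by 85 mm) begins 54 mm behind the grasp point. The pads swing forward as they close: fully open they stand 13 mm farther back than shut.
Start: joints at [-77.601, 17.928, 85.812, -0, 76.261, -12.8], TCP at [0.224, -0.475, 0.245] pointing down, gripper open.
Joint ranges: [-168.41, 168.41], [-55.51, 124.54], [10.69, 146.95], [-70.63, 250.63], [1, 178], [-165.06, 165.06]. Speed limits (degrees/s): [136.94, 136.94, 172.46, 180, 180, 180].

## Interface

Orientations are given as a 3x3 rotation matrix whose columns are the frame's x, y, z axes.
In Python, from rig import env, snapshot, close_job gives the robot as it stands (env), with the cameras as plain functions and the job as plain functions.
- The arm moves only by the tool move_tool, called as name(argument=value, ...), one argument or row to a line, values as JSON. Schema: {"type":"object","properties":{"segments":{"type":"array","items":{"type":"array","prefixItems":[{"type":"array","items":{"type":"number"},"minItems":3,"maxItems":3},{"type":"number"}],"minItems":2,"maxItems":2},"minItems":1,"maxItems":10},"finger_gap":{"type":"number"},"squeeze":{"type":"number"},"only":{"type":"string"},"quiet":{"type":"boolean"},"lines":{"type":"string"}},"required":["segments"],"additionalProperties":false}. segments is a list of rows, 1 to 10 of them, each written [[dx, dy, dz], turn]: dx, dy, dz in m, then a turn about the tool's z in degrees; each row is the pose to reach, as a shift and turn from the pose commanded when the call began, along the tool's axes at that moment; what a row does not reach only later rows make up. A row lasts 1/10 s, in which the tool goes at most 0.05 m and 8.59 degrees, less where a joint would pass 70% of its speed; a pose out of reach is approached as far as the arm can. finger_gap is the finger opening in m, set as the call begins (left out keeps the last). The fingers move at their own pace and stop on an object; squeeze is the grip in N (left out, the last holds). Time passes only in rows, so rows that do not move let the fingers close. The tool returns the time, the measured TCP pose, the force, the opening and the grip force at its end. only (a regular expression) keeps the lines of the reply that match it, lines (a string "A,B") keeps lines A to B, and quiet returns only ok. Input that does not fit is refused with a message, and nothing moves.
- env.observe(): the state, without advancing time (a new reading comes with each control period).
- snapshot(name): name is "scene" or "top" or "wrist"; returns a dict with "img" (420x560x3 uint8, red, green, blue), "vfov" (degrees; the focal length in pixels is half the picture's height over the tangent of half this angle, whatever the lens; pixels are square), "cx", "cy" (the principal point, pixels), "D" ([k1, k2, p1, p2, k3] as OpenCV has them; the pictures are not rectified), "xyz" and "orientation" of the camera in the world; the wrist camera has in their place "hand_eye" (4x4, takes a point from camera to tool coordinates, whose origin is the TCP and whose axes are the flange's). Camera axes: x right, y down, z forward; pixel columns grow to the right and rows downward; lengths in m; the calibration is good to about 2 mm. A picture is of the moment at which its call begins: read the wrist's pose just before it. There is no depth.
- close_job(): hands the job in; it is judged then, once.
The state is a dict: "time": time; "joints": joint angles; "qd": joint speeds; "effort": joint torques, N m; "ee_pos": TCP position; "orientation": TCP orientation; "wrist_force": force on the tool from outside, world axes, zero at the start; "ft_torque": the same for the moment, N m; "opening": finger opening in m; "grasp_force": force on a finger pad.
Only numpy, scipy, OpenCV 4.12 (cv2) and the standard library are available. Lean on these libraries where they do the work, as an engineer would, in place of code of your own. Each camera call takes 0.05 s, during which the arm holds its last target. There are 200 camera calls.

## Task

Set the portion guide on the drainer for the next tray bake with its black knob: the fence now stands too wide, so wind it back (narrower, towards the steel end wall) until its pointer is at least 10 mm short of the red tab, then wind it up again to finish level with the tab, without winding past it, so that the knob's play is taken up in the widening direction. Then let go of the knob and swing the orange lock lever fully home. Move the fence by its knob only, and leave the red tab, the two shakers and the teaspoon where they are.

Things in the scene. Friction and masses are not known exactly. Their poses are not given: they have to be found in the camera images.
- guide: the portion guide: blue board 160 x 280 x 14 mm with a steel end wall at its right (-y) end and a grey gearbox (85 x 78 mm, top at 44 mm) at its left (+y) end; it does not move. Origin: centre of its underside; its x axis points away from the robot's side, y to the left (the widening direction), z up. The ruler along its front has a tick every 10 mm
- fence (a joint): travel of the fence (an aluminium plate across the board, top 50 mm above the table) along the guide's y, m; grows as the portion gets wider (fence moves to the left, towards the gearbox), 0 at the start, range -0.065 to 0.02. Geared to the knob: 30 mm per radian of knob turn once the knob's play is taken up; it stays where it is left
- pointer (a point): tip of the fence's thin black pointer over the ruler, 19 mm above the table; axes as the guide's
- tab_tip (a point): tip of the red tab (16 x 12 x 8 mm) in front of the ruler: the mark. Same height and line as the pointer; they are level when both have the same y in the guide's frame. Axes as the guide's. It starts 6 to 18 mm to the right (narrow side) of the pointer. Stiff slide, not to be shifted
- knob_grip (a point): on the black knob's vertical axis, mid-bar, 10 mm below the bar's top (89 mm above the table). Finger bar: 48 mm along this point's x, 15 mm thick along y, 30 mm high, on a 46 mm skirt with top at 61 mm. Clockwise from above widens (fence left), anticlockwise narrows; about 0.12 N m. After a change of direction the fence stands still through 0.35 rad of play
- knob (a joint): where the knob stands in its play, rad: 0 = it bears on the narrowing (anticlockwise) side, 0.35 = it bears on the widening (clockwise) side, as it must in the end; starts between 0 and 0.1
- lock (a joint): orange lock lever, rad: 0 = open, pointing to the guide's front; grows anticlockwise from above; 1.4 = fully home against its stop, pointing to the right. Starts between 0 and 0.2, moves easily (0.06 N m), stays where it is left
- lock_peg (a point): on the axis of the upright round peg (14 mm diameter, clear of the lever from 36 mm to its top at 68 mm above the table) at the end of the lock lever, 8 mm below the peg's top; the lever's x axis runs from peg to pivot
- lock_hinge (a point): the lock lever's vertical pivot axis, 50 mm from the peg, at the height of lock_peg
- salt: glass shaker with grey top, 44 mm across, 90 mm high; stands just behind the guide; origin centre of its underside
- sugar: glass shaker with grey top, 44 mm across, 90 mm high; stands just behind the guide; origin centre of its underside
- teaspoon: steel teaspoon, 130 x 26 x 11 mm; lies in front of the guide; origin centre of its underside

How it is judged (in metres and radians):
On the way, in this order (a step that is already met when the one before it is completed fails the run):
1. the pointer is wound back to at least 8 mm short (narrow side) of the red tab, the lock still open (y of pointer in the frame of tab_tip below -0.008 m and value of joint lock below 0.6 rad), for 0.1 s.
2. the pointer is wound up level with the tab (within 2.5 mm), the knob's play taken up on the widening side, the lock still open (y of pointer in the frame of tab_tip between -0.0025 and 0.0025 m and value of joint knob above 0.25 rad and value of joint lock below 0.6 rad), for 0.2 s.
3. the lock lever is swung home, the setting kept (y of pointer in the frame of tab_tip between -0.0025 and 0.0025 m and value of joint knob above 0.25 rad and value of joint lock above 1.25 rad), for 0.2 s.
At the end, for the whole second after the job is handed in: The pointer is level with the red tab within 2.5 mm, the knob bears on the widening side of its play (joint over 0.25 of 0.35 rad), the lock lever is home (over 1.25 of 1.4 rad) and at rest (all of step 3 and velocity of joint lock between -0.05 and 0.05 rad/s); the robot touches nothing.
It fails at once if the fence is wound onwards past the tab (over 4 mm wide of it with the knob driving in the widening direction) (y of pointer in the frame of tab_tip above 0.004 m and value of joint knob above 0.3 rad).
It fails at once if the fence is pushed directly (over 3 N from the arm or fingers) (contact force between any of the fingers, the arm and fence above 3 N).
It fails at once if the red tab is shifted by more than 2 mm (distance of tab_tip from where it was at the start of the episode above 0.002 m).
It fails at once if a shaker or the teaspoon is moved by more than 30 mm (distance of any of salt, sugar, teaspoon from where it was at the start of the episode above 0.03 m).
It also fails if it takes over 58 s, if anything falls off the work surface, if the arm or the gripper's body presses on something with over 40 N, if the wrist force passes 120 N, or if a joint passes its speed limit or range.

## Working session

There is one attempt and no reset: what is moved stays moved. The work goes in short steps, Python scripts to look and compute and a tool call to move; the robot and the scene stay as the last step left them, time stands still between calls to the robot, and variables do not carry over. Pictures are saved under pics/ and viewed, at most 11 in all, crops included, and the job is handed in when it is done.

```bash
ls; mkdir -p pics
```

Create h.py:
```python
import numpy as np, cv2
from rig import env, snapshot, close_job
def K(s):
    h=s["img"].shape[0]; f=h/2/np.tan(np.radians(s["vfov"]/2))
    return np.array([[f,0,s["cx"]],[0,f,s["cy"]],[0,0,1.]])
def snap(n,name):
    o=env.observe(); s=snapshot(n)
    if "hand_eye" in s:
        T=np.eye(4);T[:3,:3]=o["orientation"];T[:3,3]=o["ee_pos"];T=T@np.array(s["hand_eye"])
        R,t=T[:3,:3],T[:3,3]
    else: R,t=np.array(s["orientation"]),np.array(s["xyz"])
    cv2.imwrite(f"pics/{name}.png",s["img"][:,:,::-1])
    np.savez(f"pics/{name}.npz",K=K(s),D=np.array(s["D"],float),R=R,t=t)
    return s["img"]
def ray(name,uv):
    c=np.load(f"pics/{name}.npz"); p=cv2.undistortPoints(np.array([[uv]],float),c["K"],c["D"])[0,0]
    return c["t"],c["R"]@np.array([p[0],p[1],1])
def atz(name,uv,z):
    t,d=ray(name,uv); return t+d*(z-t[2])/d[2]
def tri(obs):
    A=np.zeros((3,3));b=np.zeros(3)
    for n,uv in obs:
        t,d=ray(n,uv); d=d/np.linalg.norm(d); P=np.eye(3)-np.outer(d,d);A+=P;b+=P@t
    x=np.linalg.solve(A,b)
    return x
def proj(name,X):
    c=np.load(f"pics/{name}.npz");R=c["R"];t=c["t"]
    return cv2.projectPoints(np.array([X],float),cv2.Rodrigues(R.T)[0],-R.T@t,c["K"],c["D"])[0][0,0]
def crop(name,x0,y0,x1,y1,k):
    im=cv2.imread(f"pics/{name}.png")[y0:y1,x0:x1]
    cv2.imwrite(f"pics/{name}_c.png",cv2.resize(im,None,fx=k,fy=k,interpolation=cv2.INTER_CUBIC))
```

Run:
```python
from h import *
a=snap("top","top0");b=snap("scene","scene0")
cv2.imwrite("pics/both.png",cv2.resize(np.vstack([a,b])[:,:,::-1],None,fx=.7,fy=.7)) 
for n in("top0","scene0"):
    c=np.load(f"pics/{n}.npz");print(c["t"],c["R"].round(3).tolist())
o=env.observe();print(o["orientation"],o["time"])
```

```text
pics
rig.py
[0.47218798 0.0158142  0.92591993] [[0.013, -0.989, 0.148], [-1.0, -0.015, -0.009], [0.011, -0.148, -0.989]]
[0.23105592 0.64367349 0.53015351] [[-0.87, -0.272, 0.412], [-0.493, 0.452, -0.743], [0.016, -0.849, -0.528]]
[[ 9.04860089e-01  4.25709009e-01 -2.41478256e-04]
 [ 4.25709009e-01 -9.04859477e-01  1.07974638e-03]
 [ 2.41153874e-04 -1.07981888e-03 -9.99999388e-01]] 0.1
```

View pics/top0.png

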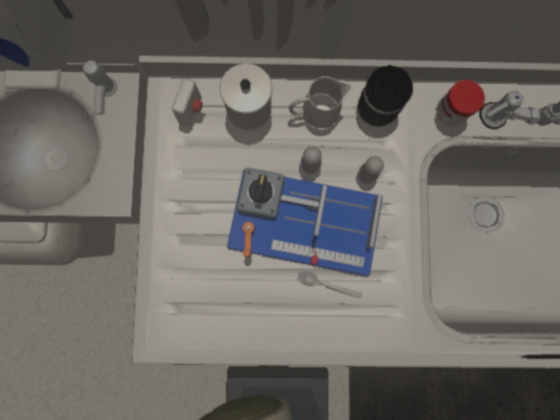

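View pics/scene0.png

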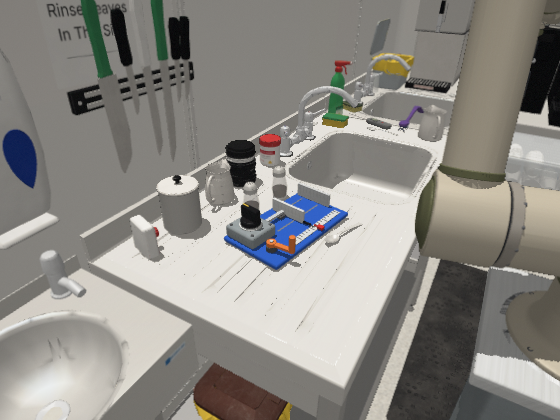

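Top view: knob at about (262,187), lever hinge (249,227), peg (248,257), red tab (315,260), fence across the board (320,210). The scene view shows the same from the left. I'll compute rough positions and the guide yaw.

Run:
```python
from h import *
for n,uv,z in [("knob",(261,187),.089),("hinge",(249,227),.04),("peg",(248,256),.06),("tab",(315,260),.012),("FL",(229,249),.014),("FR",(371,274),.014),("BR",(381,191),.014),("salt",(312,158),.09),("sugar",(374,166),.09),("spoon",(307,279),.01)]:
    print(n,atz("top0",uv,z).round(3))
crop("top0",215,155,395,305,4)
```

```text
knob [0.638 0.041 0.089]
hinge [0.572 0.064 0.04 ]
peg [0.516 0.063 0.06 ]
tab [ 0.513 -0.062  0.012]
FL [0.532 0.103 0.014]
FR [ 0.488 -0.169  0.014]
BR [ 0.649 -0.191  0.014]
salt [ 0.693 -0.05   0.09 ]
sugar [ 0.68  -0.162  0.09 ]
spoon [ 0.477 -0.047  0.01 ]
```

View pics/top0_c.png

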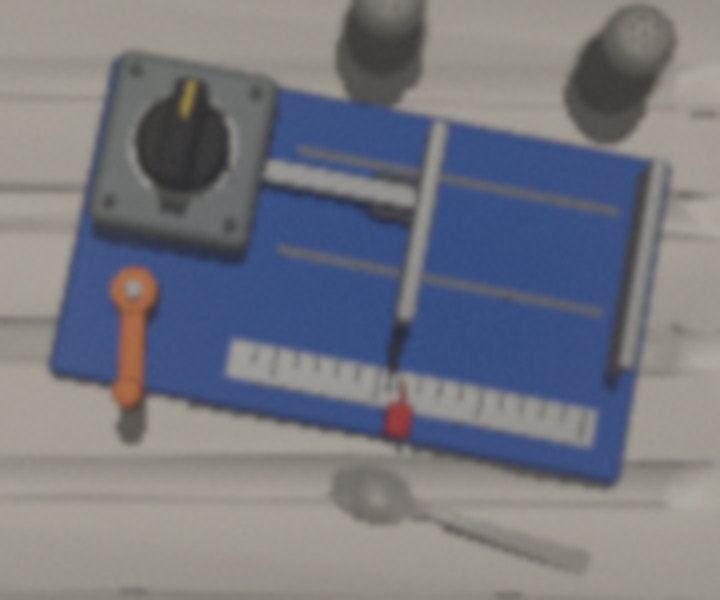

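move_tool(
  segments=[
    [[0.04, -0.023, 0], 3],
    [[0.08, -0.046, 0], 6],
    [[0.12, -0.07, 0], 10],
    [[0.16, -0.093, 0], 13],
    [[0.2, -0.116, 0], 16],
    [[0.24, -0.14, 0], 20],
    [[0.28, -0.163, 0], 23],
    [[0.32, -0.186, 0], 26],
    [[0.36, -0.21, 0], 30],
    [[0.4, -0.233, 0], 33],
  ],
)

```text
time: 1.1
ee_pos: [0.4869, -0.092, 0.2452]
orientation: [[0.99, -0.138, -0.0], [-0.138, -0.99, 0.0], [-0.0, -0.0, -1.0]]
wrist_force: [0.1, -0.6, -0.1]
opening: 0.0855
grasp_force: 0.0
```

Run:
```python
from h import *
print(np.array(snapshot("wrist")["hand_eye"]).round(3).tolist())
o=env.observe();print(o["orientation"].round(4) if hasattr(o["orientation"],'round') else o["orientation"],o["ee_pos"],o["joints"])
snap("wrist","w0")
for X in [(.638,.041,.089),(.516,.063,.06),(.513,-.062,.012)]: print(proj("w0",X))
```

```text
[[0.0, -0.949, -0.315, 0.081], [1.0, 0.0, -0.001, -0.001], [0.001, -0.315, 0.949, -0.129], [0.0, 0.0, 0.0, 1.0]]
[[ 9.906e-01 -1.370e-01  1.200e-03]
 [-1.370e-01 -9.906e-01  2.400e-03]
 [ 8.000e-04 -2.500e-03 -1.000e+00]] [ 0.48928856 -0.08724363  0.24509409] [-23.71847514  14.37750755  90.54726966   0.15690332  75.06956325
  74.11350461]
[108.22603043  46.38394146]
[135.99475043 181.54908109]
[258.74122144 159.62733823]
```

View pics/w0.png

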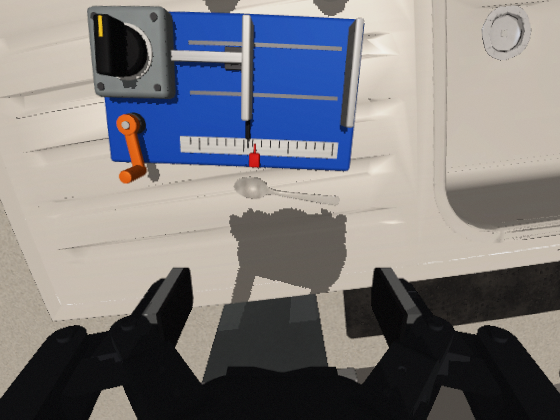

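w0: knob bar at upper left (~103,30), lever hinge (127,124), peg top (125,178), pointer tip (248,141), tab tip (255,149), fingers below. Take a second view from further left for triangulation.

move_tool(
  segments=[
    [[0, -0.04, 0], 0],
    [[0.01, -0.08, 0], 0],
    [[0.02, -0.12, 0], 0],
    [[0.02, -0.12, 0], 0],
    [[0.02, -0.12, 0], 0],
  ],
  lines="1,3",
)

```text
time: 1.7
ee_pos: [0.5221, 0.0222, 0.2449]
orientation: [[0.991, -0.134, -0.001], [-0.134, -0.991, -0.0], [-0.001, 0.0, -1.0]]
```

Run:
```python
from h import *
snap("wrist","w1"); snap("top","top1")
a=cv2.imread("pics/w0.png")[0:190,80:280];b=cv2.imread("pics/w1.png")
for X in [(.638,.041,.089),(.516,.063,.06),(.513,-.062,.012)]: print(proj("w1",X))
cv2.imwrite("pics/w0k.png",cv2.resize(a,None,fx=3,fy=3,interpolation=cv2.INTER_CUBIC))
cv2.imwrite("pics/w1k.png",cv2.resize(b[0:220,180:440],None,fx=3,fy=2.7,interpolation=cv2.INTER_CUBIC))
```

```text
[242.1871935  65.5410863]
[244.60184707 197.51426917]
[354.88440335 174.58742866]
```

View pics/w0k.png

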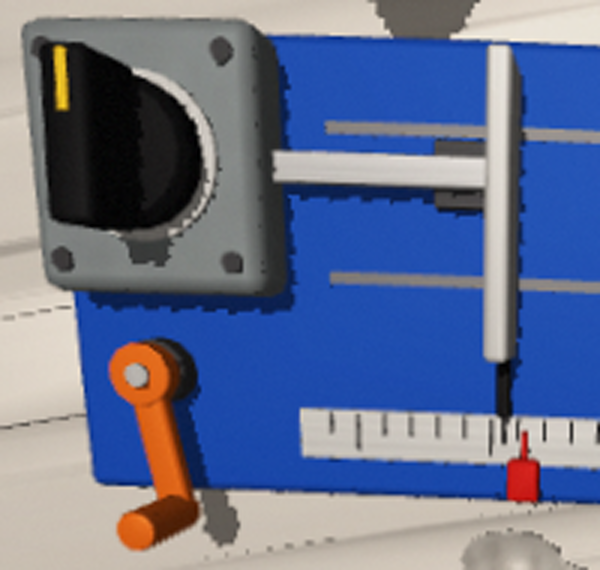

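View pics/w1k.png

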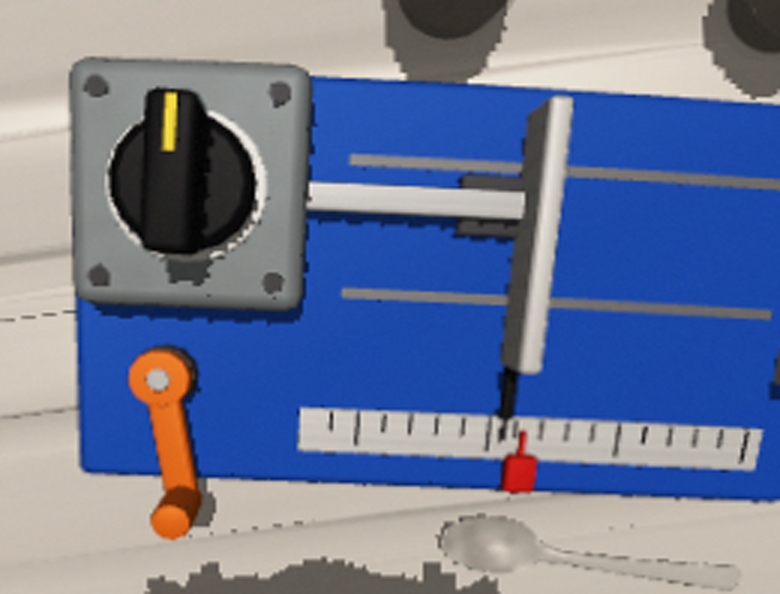

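Crops read: knob yellow mark ends w0 (61,46)/(63,108), w1 (170,93)/(170,150); hinge (136,375)/(158,380); peg top (138,530)/(172,520); pointer tip (503,415)/(507,417); tab tip (524,432)/(522,432).

Run:
```python
from h import *
A=lambda x,y:("w0",(x/3+80,y/3)); B=lambda x,y:("w1",(x/3+180,y/2.7))
P={"yb":(A(61,46),B(170,93)),"yf":(A(63,108),B(170,150)),"hinge":(A(136,375),B(158,380)),"peg":(A(138,530),B(172,520)),
"ptr":(A(503,415),B(507,417)),"tab":(A(524,432),B(522,432)),"rulTL":(A(301,409),B(299,408)),"FL":(A(97,484),B(84,471))}
r={k:tri(v) for k,v in P.items()}
for k,v in r.items(): print(k,v.round(4),[ (proj(n,v)-np.array(u)).round(1).tolist() for n,u in P[k]])
L=atz(*B(299,408),.015);R=atz(*B(762,430),.015);d=R-L;print("ruler yaw",np.degrees(np.arctan2(d[0],-d[1])),np.linalg.norm(d))
t0=atz(*B(357,428),.0145);t1=atz(*B(617,440),.0145);d=t1-t0;print("tick yaw",np.degrees(np.arctan2(d[0],-d[1])),np.linalg.norm(d))
y=d/np.linalg.norm(d)
for f,p,t in((A,(503,415),(524,432)),(B,(507,417),(522,432))):
    print("gap",(atz(*f(*t),.019)-atz(*f(*p),.019))@y)
for p in((148,91),(190,91),(143,247),(188,250)): print("bar",atz(*B(*p),r["yb"][2]).round(4))
print("skirt",atz(*B(182,182),.061),"bar yaw",np.degrees(np.arctan2(*(r["yb"]-r["yf"])[[1,0]])))
o=env.observe();print(o["ee_pos"],o["orientation"],o["joints"])
```

```text
yb [0.6624 0.0415 0.0884] [[0.0, 0.1], [0.0, -0.1]]
yf [0.6462 0.044  0.0911] [[0.0, 0.2], [0.0, -0.2]]
hinge [0.5732 0.0682 0.0397] [[-0.0, 0.0], [0.0, -0.0]]
peg [0.5237 0.0684 0.0666] [[0.0, -0.2], [-0.0, 0.2]]
ptr [ 0.5395 -0.0547  0.0229] [[-0.0, 0.1], [0.0, -0.1]]
tab [ 0.5318 -0.0608  0.0184] [[-0.0, 0.2], [0.0, -0.2]]
rulTL [0.5519 0.0216 0.0134] [[0.0, -0.1], [-0.0, 0.1]]
FL [0.536  0.1085 0.0128] [[0.0, -0.4], [-0.1, 0.4]]
ruler yaw -10.443131506655329 0.1786720697475294
tick yaw -10.457352684130722 0.1003435767610643
gap 0.007893562050688542
gap 0.0063882522684190176
bar [0.6638 0.0474 0.0884]
bar [0.6621 0.0361 0.0884]
bar [0.6193 0.0569 0.0884]
bar [0.6166 0.0443 0.0884]
skirt [0.64003229 0.04546688 0.061     ] bar yaw -8.462821812480229
[0.52203985 0.02115269 0.24512062] [[ 9.90601778e-01 -1.36776435e-01 -5.69060141e-04]
 [-1.36776573e-01 -9.90601900e-01 -2.10462350e-04]
 [-5.34925767e-04  2.86318474e-04 -9.99999816e-01]] [-1.05328739e+01  1.76321707e+01  8.62391666e+01 -1.83483677e-02
  7.61585145e+01  8.73328801e+01]
```

move_tool(
  segments=[
    [[0.03, -0.01, 0.03], 3],
    [[0.06, -0.02, 0.06], 3],
    [[0.09, -0.03, 0.09], 3],
    [[0.1135, -0.041, 0.1], 3],
    [[0.1135, -0.041, 0.13], 3],
    [[0.1135, -0.041, 0.15], 3],
    [[0.1135, -0.041, 0.165], 3],
    [[0.1135, -0.041, 0.165], 3],
  ],
  finger_gap=0.05,
)

```text
time: 2.6
ee_pos: [0.6394, 0.0464, 0.0785]
orientation: [[0.982, -0.189, -0.004], [-0.189, -0.982, 0.0], [-0.004, 0.0, -1.0]]
wrist_force: [0.8, -0.2, 0.6]
opening: 0.05
grasp_force: 0.0
```

move_tool(
  segments=[
    [[0, 0, 0], 0],
    [[0, 0, 0], 0],
    [[0, 0, 0], 0],
    [[0, 0, 0], 0],
    [[0, 0, 0], 0],
    [[0, 0, 0], 0],
  ],
  finger_gap=0,
  squeeze=40,
)

```text
time: 3.2
ee_pos: [0.6409, 0.0455, 0.0822]
orientation: [[0.982, -0.188, 0.002], [-0.188, -0.982, -0.003], [0.003, 0.003, -1.0]]
wrist_force: [-3.2, -8.3, 5.3]
opening: 0.0141
grasp_force: 43.1
```

Run:
```python
from h import *
snap("wrist","w2");snap("top","top2");snap("scene","s2")
o=env.observe();print(o["orientation"],o["ft_torque"],o["joints"])
for n in("w2","top2"):
  for X in [(.5395,-.0547,.02),(.532,-.061,.019)]: print(n,proj(n,X))
a=cv2.imread("pics/top2.png")[155:305,215:395];b=cv2.imread("pics/w2.png")
cv2.imwrite("pics/m2.png",np.hstack([cv2.resize(a,(400,333)),cv2.resize(b,(400,333))]))
```

```text
[[ 0.98222712 -0.18768518  0.00203944]
 [-0.18767829 -0.98222545 -0.00316552]
 [ 0.00259731  0.00272651 -0.99999291]] [-1.37688772  0.47187726  0.00196548] [-6.29952312 41.36188016 74.28776192 -0.18597225 64.21442878 94.5987396 ]
w2 [438.50947042 332.1287391 ]
w2 [446.09394328 337.5430282 ]
top2 [311.4099366  245.77449737]
top2 [314.65670812 249.7910428 ]
```

View pics/m2.png

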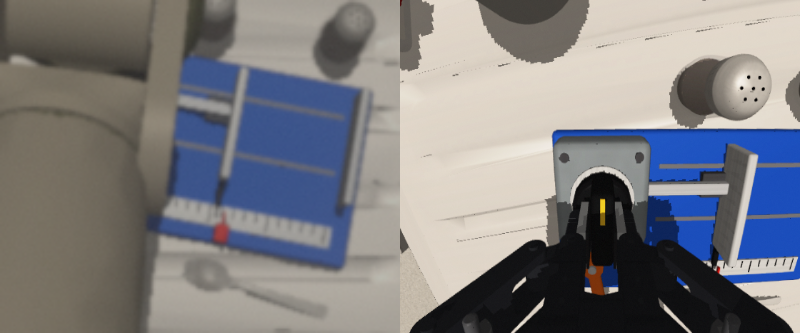

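The left half shows the top camera still seeing fence, pointer and tab clear of the arm; the right half shows the bar gripped centrally. Wind back (anticlockwise).

move_tool(
  segments=[
    [[0, 0, 0], -5],
    [[0, 0, 0], -10],
    [[0, 0, 0], -15],
    [[0, 0, 0], -20],
    [[0, 0, 0], -25],
    [[0, 0, 0], -30],
    [[0, 0, 0], -35],
    [[0, 0, 0], -40],
    [[0, 0, 0], -40],
    [[0, 0, 0], -40],
  ],
)

```text
time: 4.35
ee_pos: [0.6406, 0.046, 0.0822]
orientation: [[0.873, 0.488, 0.001], [0.488, -0.873, -0.002], [-0.0, 0.003, -1.0]]
wrist_force: [-4.5, -7.2, 6.6]
opening: 0.0141
grasp_force: 43.1
```

Run:
```python
from h import *
snap("top","top3")
o=env.observe();R=np.array(o["orientation"]);print("yaw",np.degrees(np.arctan2(R[1,0],R[0,0])),o["ft_torque"])
a=cv2.imread("pics/top2.png")[175:275,290:350];b=cv2.imread("pics/top3.png")[175:275,290:350]
cv2.imwrite("pics/m3.png",np.hstack([cv2.resize(i,None,fx=6,fy=6,interpolation=cv2.INTER_CUBIC) for i in(a,b)]))
```

```text
yaw 29.188503291535945 [-1.06941213  0.80494454  0.0478782 ]
```

View pics/m3.png

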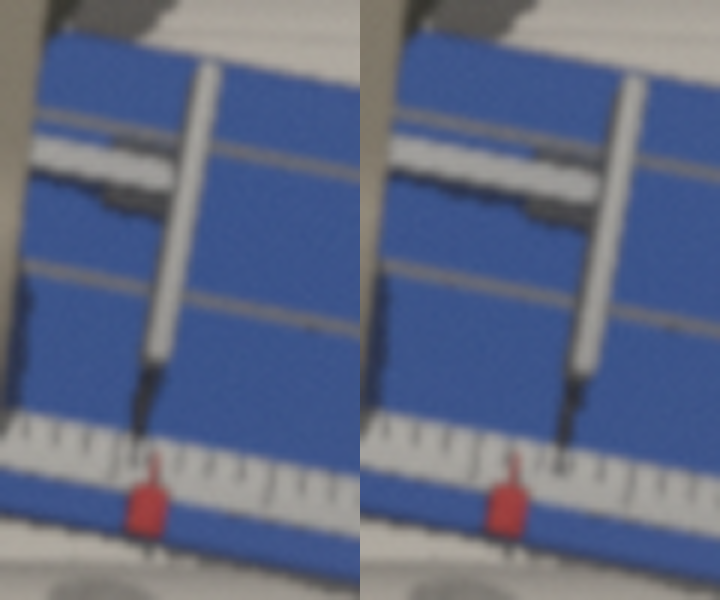

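Left (before) pointer tip at (138,435), tab tip (153,452) in the crop; right (after) pointer tip at ~(205,447), tab unmoved: clearly over 10 mm narrow. Quantify.

Add to h.py:
```python
Y=np.array([np.sin(np.radians(10.45)),np.cos(np.radians(10.45)),0]) # guide y (widening)
def shift(n0,n1):
    # fence travel from the plate's edge profile, top view: threshold bright plate (z .05)
    r=[]
    for n in(n0,n1):
        im=cv2.imread(f"pics/{n}.png").astype(float);v=[]
        for row in range(195,230,3):
            # aluminium is bright in red vs the blue board
            s=im[row,300:345,2]; k=np.arange(300,345); 
            w=np.clip(s-90,0,None); m=abs(k-k[np.argmax(w)])<5; v.append(atz(n,((w*m@k)/(w*m).sum(),row),.05)@Y)
        r.append(np.median(v))
    return r[1]-r[0]
```

Run:
```python
from h import *
print("travel",shift("top2","top3"),shift("top1","top2"))
for n,p,t in(("top2",(138,435),(153,452)),("top3",(205,447),(153,452))):
    f=lambda q:(290+q[0]/6,175+q[1]/6)
    print("gap",(atz(n,f(p),.019)-atz(n,f(t),.019))@Y)
```

```text
travel -0.020781404449066263 -0.032164743652184316
gap 0.005674487622244076
gap -0.015942878552852823
```

Travel −20.8 mm (gap now ≈ −14 mm). Wind up 41°, deliberately short of the tab, then measure.

move_tool(
  segments=[
    [[0, 0, 0], 5],
    [[0, 0, 0], 10],
    [[0, 0, 0], 15],
    [[0, 0, 0], 20],
    [[0, 0, 0], 25],
    [[0, 0, 0], 30],
    [[0, 0, 0], 35],
    [[0, 0, 0], 41],
    [[0, 0, 0], 41],
    [[0, 0, 0], 41],
  ],
)

```text
time: 5.4
ee_pos: [0.6409, 0.0456, 0.0822]
orientation: [[0.979, -0.205, 0.002], [-0.205, -0.979, -0.003], [0.003, 0.003, -1.0]]
wrist_force: [-3.0, -9.8, 4.6]
opening: 0.0143
grasp_force: 43.1
```

Run:
```python
from h import *
snap("top","top4");snap("wrist","w4")
o=env.observe();R=np.array(o["orientation"]);print("yaw",np.degrees(np.arctan2(R[1,0],R[0,0])),shift("top3","top4"),shift("top2","top4"))
for X in [(.5395,-.0547,.019),(.532,-.061,.019)]: print(proj("w4",X))
a=cv2.imread("pics/top4.png")[225:275,290:350];b=cv2.imread("pics/w4.png")[290:400,400:520]
cv2.imwrite("pics/m4.png",np.hstack([cv2.resize(a,(360,300),interpolation=2),cv2.resize(b,(436,300),interpolation=2)]))
np.save("pics/sz.npy",b.shape)
```

```text
yaw -11.822537300850293 0.011258402505088156 -0.009523001943978107
[440.21130969 328.91156931]
[448.55931707 335.10634167]
```

View pics/m4.png

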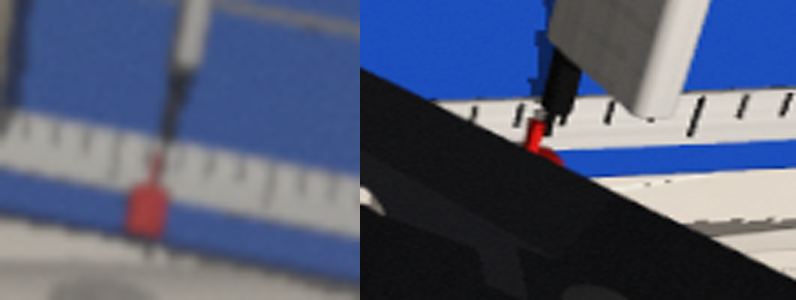

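Left (top view): pointer tip (170,141), tab tip (157,155); right (wrist): pointer tip (550,132), tab tip (538,118). The pointer is still a little narrow of the tab.

Run:
```python
from h import *
f=lambda q:(290+q[0]/6,225+q[1]/6)
g=lambda q:(400+(q[0]-360)/436*120,290+q[1]/300*110)
for n,h,p,t in(("top4",f,(170,141),(157,155)),("w4",g,(550,132),(538,118))):
    a,b=atz(n,h(p),.019),atz(n,h(t),.019);print(n,a,b,(a-b)@Y)
```

```text
top4 [ 0.53455613 -0.06801553  0.019     ] [ 0.53005457 -0.06388602  0.019     ] -0.0032445328327636034
w4 [ 0.52807029 -0.06386457  0.019     ] [ 0.53369681 -0.06136275  0.019     ] -0.0034808495830351833
```

Three estimates agree: about −3.2 mm, so 6° more. Then release, rise and check with the wrist camera.

move_tool(
  segments=[
    [[0, 0, 0], 3],
    [[0, 0, 0], 6],
    [[0, 0, 0], 6],
    [[0, 0, 0], 6],
    [[0, 0, 0], 6],
  ],
)

```text
time: 6.0
ee_pos: [0.6409, 0.0455, 0.0822]
orientation: [[0.952, -0.306, 0.002], [-0.306, -0.952, -0.003], [0.003, 0.002, -1.0]]
wrist_force: [-3.6, -8.9, 5.0]
opening: 0.0144
grasp_force: 43.1
```

Run:
```python
from h import *
snap("top","top5");print(shift("top4","top5"))
```

```text
0.002972516408335943
```

move_tool(
  segments=[
    [[0, 0, 0], 0],
    [[0, 0, 0], 0],
    [[0, 0, 0], 0],
    [[0, 0, 0], 0],
  ],
  finger_gap=0.05,
)

```text
time: 6.45
ee_pos: [0.6404, 0.0477, 0.0805]
orientation: [[0.952, -0.305, 0.0], [-0.305, -0.952, 0.0], [0.0, -0.0, -1.0]]
wrist_force: [-0.1, 0.5, -0.2]
opening: 0.05
grasp_force: 0.0
```

move_tool(
  segments=[
    [[-0.0, 0, -0.04], 0],
    [[-0.0, 0.0, -0.08], 0],
    [[-0.03, 0.03, -0.1], 0],
    [[-0.06, 0.06, -0.1], 0],
    [[-0.1, 0.08, -0.1], -3],
    [[-0.13, 0.08, -0.1], -6],
    [[-0.13, 0.08, -0.1], -7],
    [[-0.13, 0.08, -0.1], -7],
    [[-0.13, 0.08, -0.1], -7],
  ],
)

```text
time: 7.35
ee_pos: [0.493, 0.0109, 0.1804]
orientation: [[0.982, -0.188, 0.001], [-0.188, -0.982, -0.0], [0.001, -0.0, -1.0]]
wrist_force: [-0.3, -0.2, 0.1]
opening: 0.0495
grasp_force: 0.0
```

Run:
```python
from h import *
snap("wrist","w6");snap("top","top6");print(shift("top4","top6"))
for X in [(.5395,-.0547,.019),(.532,-.061,.019)]: print(proj("w6",X))
u,v=proj("w6",(.532,-.061,.019)).astype(int);print(u,v)
a=cv2.imread("pics/w6.png")[v-50:v+50,u-65:u+65];cv2.imwrite("pics/m6.png",cv2.resize(a,None,fx=6,fy=6,interpolation=2))
```

```text
0.0029438599323611536
[344.8068916 131.2381711]
[352.73615902 138.22314357]
352 138
```

View pics/m6.png

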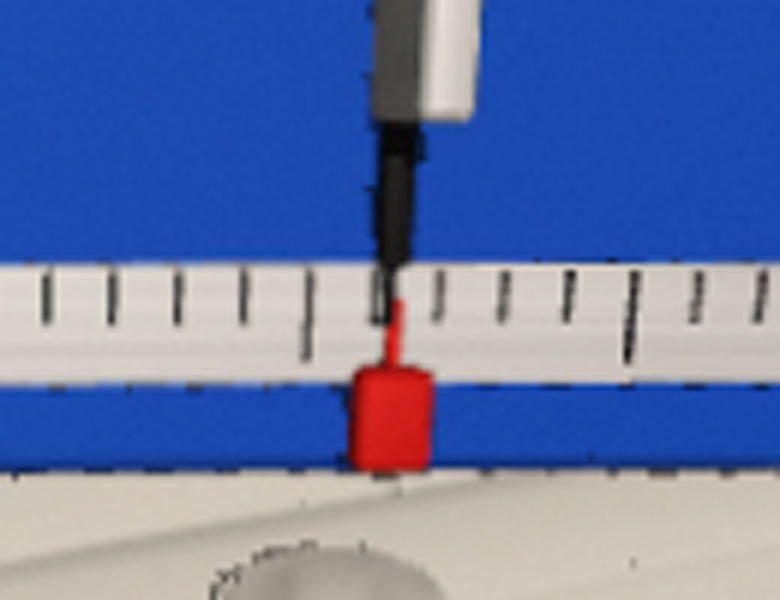

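Pointer tip at (395,265) and tab tip at (399,300) in the crop, against 65 px per 10 mm: gap ≈ +0.5 mm, level, and the knob was driven to the widening side. Now the lock peg: go over it, lower, and grip lightly.

move_tool(
  segments=[
    [[0.006, -0.02, 0.01], 0],
    [[0.012, -0.04, 0.02], 0],
    [[0.019, -0.062, 0.03], 0],
    [[0.019, -0.062, 0.06], 0],
    [[0.019, -0.062, 0.09], 0],
    [[0.019, -0.062, 0.118], 0],
    [[0.019, -0.062, 0.118], 0],
    [[0.019, -0.062, 0.118], 0],
  ],
  finger_gap=0.05,
)

```text
time: 8.25
ee_pos: [0.523, 0.0683, 0.0627]
orientation: [[0.982, -0.188, -0.0], [-0.188, -0.982, 0.0], [-0.0, -0.0, -1.0]]
wrist_force: [-0.5, 0.2, 0.4]
opening: 0.05
grasp_force: 0.0
```

move_tool(
  segments=[
    [[0, 0, 0], 0],
    [[0, 0, 0], 0],
    [[0, 0, 0], 0],
    [[0, 0, 0], 0],
    [[0, 0, 0], 0],
  ],
  finger_gap=0,
  squeeze=20,
)

```text
time: 8.75
ee_pos: [0.5229, 0.0683, 0.0633]
orientation: [[0.982, -0.187, 0.002], [-0.187, -0.982, -0.0], [0.002, -0.0, -1.0]]
wrist_force: [-0.4, -0.7, 6.5]
opening: 0.0132
grasp_force: 20.4
```

Run:
```python
import numpy as np
from h import *
o=env.observe();R=np.array(o["orientation"]);p=np.array(o["ee_pos"]);h=np.array([.5732,.0682,p[2]])
r=p-h;a0=np.arctan2(r[1],r[0]);L=np.hypot(r[0],r[1]);print("radius",L,"lock",a0%(2*np.pi)-np.radians(169.55),p)
for d in range(7,85,7):
    a=a0+np.radians(d);q=h+.05*np.array([np.cos(a),np.sin(a),0]);print(d,(R.T@(q-p)).round(4),round(a%(2*np.pi)-np.radians(169.55),2))
```

```text
radius 0.05027027313107359 lock 0.1802247655449838 [0.52292984 0.06830869 0.06331848]
7 [0.0018 0.0059 0.    ] 0.3
14 [0.004  0.0116 0.    ] 0.42
21 [0.0068 0.0169 0.    ] 0.55
28 [0.0104 0.0219 0.    ] 0.67
35 [0.0145 0.0265 0.    ] 0.79
42 [0.0191 0.0304 0.    ] 0.91
49 [0.0242 0.0338 0.    ] 1.04
56 [0.0296 0.0366 0.    ] 1.16
63 [0.0353 0.0387 0.0001] 1.28
70 [0.0413 0.04   0.0001] 1.4
77 [0.0474 0.0406 0.0001] 1.52
84 [0.0535 0.0405 0.0001] 1.65
```

Peg held (opening 13 mm, 20 N), lock ≈ 0.18. Swing along the arc.

move_tool(
  segments=[
    [[0.0018, 0.0059, 0], -7],
    [[0.004, 0.0116, 0], -14],
    [[0.0068, 0.0169, 0], -21],
    [[0.0104, 0.0219, 0], -28],
    [[0.0145, 0.0265, 0], -35],
    [[0.0191, 0.0304, 0], -42],
    [[0.0242, 0.0338, 0], -49],
    [[0.0296, 0.0366, 0], -56],
    [[0.0353, 0.0387, 0], -63],
    [[0.0413, 0.04, 0], -70],
  ],
)

```text
time: 9.75
ee_pos: [0.5557, 0.0205, 0.0633]
orientation: [[0.508, 0.862, 0.0], [0.862, -0.508, -0.001], [-0.001, 0.001, -1.0]]
wrist_force: [-3.0, -2.7, 7.7]
opening: 0.0129
grasp_force: 20.6
```

move_tool(
  segments=[
    [[0, 0.002, 0], -2],
    [[0, 0.003, 0], -2],
    [[0, 0.003, 0], -2],
    [[0, 0.003, 0], -2],
  ],
)

```text
time: 10.15
ee_pos: [0.5563, 0.0202, 0.0631]
orientation: [[0.482, 0.876, -0.005], [0.876, -0.482, 0.001], [-0.002, -0.004, -1.0]]
wrist_force: [-13.5, 1.2, 15.1]
opening: 0.0129
grasp_force: 21.3
```

move_tool(
  segments=[
    [[0, 0, 0], 0],
    [[0, 0, 0], 0],
    [[0, 0, 0], 0],
    [[0, 0, 0], 0],
  ],
  finger_gap=0.04,
)

```text
time: 10.55
ee_pos: [0.5582, 0.0198, 0.0622]
orientation: [[0.482, 0.876, 0.0], [0.876, -0.482, -0.0], [0.0, 0.0, -1.0]]
wrist_force: [-1.4, -0.4, -0.2]
opening: 0.0401
grasp_force: 0.0
```

move_tool(
  segments=[
    [[0, 0, -0.03], 0],
    [[0, 0, -0.06], 0],
    [[-0.03, 0, -0.1], 0],
    [[-0.07, 0, -0.12], 5],
    [[-0.1, 0, -0.13], 12],
    [[-0.1, 0, -0.13], 20],
    [[-0.1, 0, -0.13], 20],
    [[-0.1, 0, -0.13], 20],
  ],
)

```text
time: 11.35
ee_pos: [0.5099, -0.0676, 0.1921]
orientation: [[0.75, 0.662, -0.0], [0.662, -0.75, 0.0], [-0.0, -0.0, -1.0]]
wrist_force: [-0.1, -0.4, -0.6]
opening: 0.0398
grasp_force: 0.0
```

Run:
```python
from h import *
snap("wrist","w7");snap("top","top7");print(shift("top4","top7"))
for X in [(.556,.021,.067),(.573,.068,.04),(.532,-.061,.019)]: print(proj("w7",X))
```

```text
0.018065452970659465
[234.883691    89.04944191]
[207.99114853  34.05517519]
[291.99031233 169.85670844]
```

View pics/w7.png

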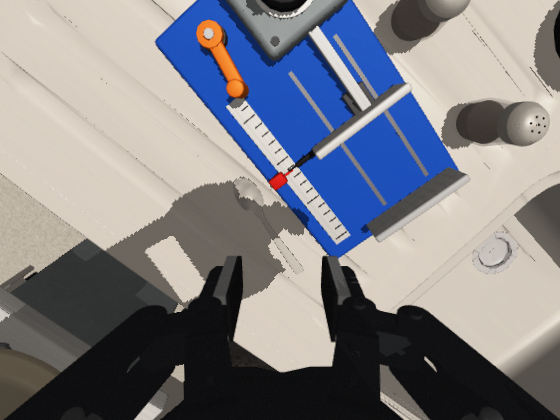

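w7: peg top at (236,89), predicted home (235,89), and the stop was felt at 13 N. The pointer at (293,168) meets the tab tip, and the gripper is clear (the top-view shift number is occluded by the arm). Hand in.

```bash
python3 -c "
from rig import env, snapshot, close_job
print(close_job())"
```

```text
the job is handed in; nothing more can be done
None
```

I handed the job in at about 11.5 s of the 58 s. The fence was wound back about 14 mm short of the tab and wound up to within about 0.5 mm of it. The knob was last turned in the widening direction, the lock lever is home against its stop, and the gripper is clear. The hand-in printed no verdict.

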